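Loupe over the bearing in the hasped case

TASK

Inspect the ball bearing in the parts case: swing the hasp off the shut lid's catch, raise the lid until it stands up by itself, then pick up the loupe by its handle. Finish while holding the loupe still and level, right side up, with its lens centred over the bearing (not over the plain spacer ring) and the middle of the lens at the height of the surface gauge's pointer; keep holding it there, touching nothing else with it. Leave the bearing, the spacer and the other things on the bench where they are.

Things in the scene. Friction and masses are not known exactly. Their poses are not given: they have to be found in the camera images.
- case: Grey open-topped parts case fixed to the bench, 160 mm along its x, 220 mm along its y, walls 6 mm, rim 55 mm above the bench, turned up to 0.3 rad. Origin: centre of its underside, on the bench. The robot-facing long side is -x, the lid's hinge side +x. A black rubber liner inside is the floor, 10 mm above the bench.
- lid (a joint): Lid angle, rad: 0 shut, about 1.57 upright, stop at 1.8. Clear panel in an aluminium frame, 8 mm thick, top 64 mm above the bench when shut. Hinged on the far (+x) rim about the case's y; the front edge rises. A stiff hinge: it stays at any angle, about 3 N at the handle moves it. Under 0.1 counts as shut.
- lid_hinge (a point): Middle of the lid's hinge line, 83 mm from the case's origin along its +x, 55.5 mm above the bench; the line runs along the case's y.
- lid_handle (a point): Centre of the lid's T handle: black bar 16 mm thick, 26 mm long along the case's y, on a narrow central web, 28 mm above the shut lid, near its front edge on the case's +y half. From the hinge line, lid shut: 138 mm to -x, 36 mm up, 50 mm to +y. Gripped across its end faces it turns between the pads as the lid swings. Lid upright: handle on its far side.
- hasp (a joint): Hasp angle, rad: 0 lying flat on the lid over its wire catch, 1.57 upright, 2.9 fully back (stop), hanging out from the case's front. Turns freely; falls back by its own weight beyond about 1.3. It starts at 0.
- hasp_hinge (a point): Middle of the hasp's hinge line, on top of the case's front (-x) wall on its -y half: 88 mm towards -x and 50 mm towards -y from the case's origin, 66 mm above the bench; the line runs along the case's y. The hasp swings up and over, from the lid towards the case's -x.
- hasp_grip (a point): Centre of the grip bar at the hasp's free end: a steel bar 14 mm thick, 24 mm long along the case's y on a narrow central web. With the hasp shut it is 51 mm towards the case's +x from the hasp's hinge line and 26 mm above that line (28 mm above the lid). Gripped across its end faces it can turn between the pads.
- bearing: Steel ball bearing, 62 mm outside, 30 mm bore, 16 mm high, lying flat and loose on the liner in one half of the case. Origin: centre of its underside, on its axis.
- spacer: Plain thin steel spacer ring, 48 mm outside, 38 mm inside, 16 mm high, lying in the other half of the case; to be left alone. Origin: centre of its underside.
- loupe: Black hand loupe, about 130 g, standing level: round barrel 64 mm in diameter, 34 mm high, glass in it, and a straight handle to x = -136 mm, 18 mm wide (y) and 18 mm tall, its middle 24 mm above the underside; a foot under the handle's far end (x = -126 to -136 mm). z is up. Origin: underside of the barrel, on its axis. Grip across the handle at x = -70 mm.
- loupe_lens (a point): Middle of the loupe's lens: on the barrel's axis, 24 mm above the underside, level with the middle of the handle.
- gauge: Surface gauge fixed to the bench: dark steel base 70 x 70 x 30 mm with an upright 12 mm column to 220 mm. Origin: centre of the base's underside.
- pointer_tip (a point): Tip (centre) of the gauge's level steel pointer, 6 mm thick, 67 mm from the column; it is clamped at the wanted lens height, 120 to 160 mm above the bench.
- screwdriver: Screwdriver with black handle, 180 mm long, lying on the bench; a bystander. Origin: about its middle, underside.
- spray_can: Aluminium can, 60 mm in diameter, 130 mm high, standing; a bystander. Origin: centre of its underside.
- collet: Steel collet blank, a solid tapered disc 52 mm wide, 40 mm high; a bystander. Origin: centre of its underside.
- parts_cup: Small steel bowl, 60 mm wide, 40 mm high; a bystander. Origin: centre of its underside.
There are look-alikes about, which are no part of the job. What is shaped like the gauge but red is not meant.

How it is judged:
On the way, in this order (a step that is already met when the one before it is completed fails the run):
1. the hasp is swung back off the catch while the lid is still shut (value of joint hasp above 1.8 rad and value of joint lid below 0.1 rad), for 0.1 s.
2. the lid is raised and stands up (value of joint lid above 1.35 rad), for 0.2 s.
3. the loupe is lifted off the bench in the fingers (height (world z) of loupe_lens above 0.06 m and contact force between the fingers and loupe above 1 N), for 0.2 s.
At the end, for the whole second after the job is handed in: Loupe held in the fingers, at rest, touching neither case, gauge, bearing nor spacer; lens middle within 15 mm sideways of the bearing's axis and 7 mm of the pointer's height; level within 0.14 rad, right side up; lid above 1.35 rad, hasp above 1.8 rad (horizontal distance between loupe_lens and bearing below 0.015 m and z of loupe_lens in the frame of pointer_tip between -0.007 and 0.007 m and angle between loupe's own z axis and vertical below 0.14 rad and linear speed of loupe below 0.02 m/s and angular speed of loupe below 0.2 rad/s and contact force between the fingers and loupe above 1 N and contact force between loupe and case below 0.3 N and contact force between loupe and gauge below 0.3 N and contact force between loupe and bearing below 0.3 N and contact force between loupe and spacer below 0.3 N and value of joint lid above 1.35 rad and value of joint hasp above 1.8 rad); the arm keeps its last pose, push and grip.
It fails at once if the lid is forced up with the hasp still on its catch (value of joint lid above 0.15 rad and value of joint hasp below 1 rad).
It fails at once if the bearing or the spacer is shifted by more than 15 mm (distance of any of bearing, spacer from where it was at the start of the episode above 0.015 m).
It fails at once if a bystander on the bench is shifted by more than 40 mm (distance of any of screwdriver, spray_can, collet, parts_cup from where it was at the start of the episode above 0.04 m).
It also fails if it takes over 67 s, if anything falls off the work surface, if the arm or the gripper's body presses on something with over 40 N, if the wrist force passes 120 N, or if a joint passes its speed limit or range.

ROBOT

A 7-joint arm with a two-finger parallel gripper is mounted at the origin on the work surface. World frame = base frame: x ahead of the robot, y to its left, z up, the work surface at z = 0. Lengths are in m, angles in rad, forces in N, time in s.
With the tool pointing down it reaches from about 0.4 to 0.85 m from the base axis. Payload 10.4 kg.
Tool frame: the origin (TCP) lies between the finger pads; the fingertips stand 19 mm ahead of it and the grasp point (between the pads) is the TCP; z points along the fingers, x is the direction in which the jaws open and shut, and the axes are right-handed (so a half turn about z gives the same grasp; the last joint's range is limited). The gripper opens to 87 mm and grips with 3 to 60 N. Pads are 19 mm wide; open, the fingers measure 117 mm over their backs; the gripper's body (75 mm by 190 mm) begins 51 mm behind the grasp point.
Start: joints at [1.197, 0.332, -0.065, 1.46, 0.022, 1.35, -0.088], TCP at [0.215, -0.587, 0.242] pointing down, gripper open.
Joint ranges: [-2.6, 2.6], [-0.5, 2.12], [-1.47, 1.34], [0.16, 2.42], [-1.27, 4.41], [0.06, 2.06], [-2.6, 2.6]. Speed limits (rad/s): [2.22, 2.22, 2.79, 2.79, 3.14, 3.14, 3.14].

INTERFACE

Orientations are given as a unit quaternion [x, y, z, w].
In Python, from bench import * gives the robot as it stands.
- The arm moves only by the tool step_arm, never from a script. Its argument "commands" is a list of rows, each a list of 6 numbers: the shift along the tool's x, y, z in m, then the turn, a rotation vector about the tool's x, y, z in rad. In form: [[tx, ty, tz, rx, ry, rz], ...]. A call has 1 to 12 rows; each row shifts and turns the commanded pose from where the row before left it, along the tool's axes as they then stand; what a row does not reach is not made up. A row lasts 1/10 s, in which the tool goes at most 50 mm and 8.59 degrees, less where a joint would pass 70% of its speed; a pose out of reach is approached as far as the arm can. A call with a gripper value outside its range is refused whole. "gripper" is the opening, from 0 (shut) to 1 (fully open), set as the call begins (left out, the last holds). The fingers move at their own pace and stop on an object; "grip_force" is the grip in N (left out, the last holds). Time passes only in rows, so rows that do not move let the fingers close. It gives the time, the measured TCP pose, the force and the opening at its end, in the units of the state.
- read_state(): the state, without advancing time (a new reading comes with each control period).
- camera(name): name is "side" or "top"; returns the picture (480x640x3 uint8, red, green, blue); there is no depth.
- get_calibration(name): a dict with "fx", "fy", "cx", "cy" (pixels), "R" (3x3) and "t" (3): a world point X has camera coordinates R X + t. Camera axes: x right, y down, z forward; pixel columns grow to the right and rows downward; lengths in m; the calibration is good to about 2 mm. A picture is of the moment at which its call begins. get_calibration takes no time and is no camera call.
- close_job(): hands the job in, once; it reports no verdict.
The state is a dict: "time": time; "joint_positions": joint angles; "joint_vel": joint speeds; "joint_torque": joint torques, N m; "ee_pos": TCP position; "eef_rot": TCP orientation; "ft_force": force on the tool from outside, world axes, zero at the start; "torque": the same for the moment, N m; "width": finger opening in m.
Only numpy, scipy, OpenCV 4.12 (cv2) and the standard library are available. Lean on these libraries where they do the work, as an engineer would, in place of code of your own. Each camera call takes 0.05 s, during which the arm holds its last target. There are 200 camera calls.

## Working session

There is one attempt and no reset: what is moved stays moved. The work goes in short steps, Python scripts to look and compute and a tool call to move; the robot and the scene stay as the last step left them, time stands still between calls to the robot, and variables do not carry over. Pictures are saved under pics/ and viewed, on a budget of 10 in all, crops included, one or two more only if the job needs it, and the job is handed in when it is done.

Besides the shell and the picture viewer there is one more tool, called after ">>>" as name(argument=value, ...) on one line, values as JSON. step_arm: Moves the arm, as the interface text tells. Its arguments: {"type":"object","properties":{"commands":{"type":"array","items":{"type":"array","items":{"type":"number"}}},"gripper":{"type":"number"},"grip_force":{"type":"number"}},"required":["commands"]}

```bash
ls; mkdir -p pics
python3 - <<'E'
from bench import *
import cv2
for n in("side","top"):
    im=camera(n); cv2.imwrite(f"pics/{n}0.png",im[:,:,::-1])
    c=get_calibration(n); print(n,c)
s=read_state(); print(s)
E
```

```text
pics
side {'fx': 558.3635207224934, 'fy': 558.3635207224934, 'cx': 326.62183371322936, 'cy': 236.32715636540829, 'R': array([[-0.77094797, -0.63685012, -0.00782015],
       [-0.43437761,  0.53474239, -0.72482181],
       [ 0.46578462, -0.55540301, -0.688892  ]]), 't': array([0.45309251, 0.3037849 , 1.1346132 ])}
top {'fx': 449.6163224455971, 'fy': 449.6163224455971, 'cx': 320.5404187933221, 'cy': 234.1877280078822, 'R': array([[-0.01084262, -0.99980626,  0.01642821],
       [-0.99197423,  0.00868501, -0.12614155],
       [ 0.12597443, -0.01766407, -0.99187621]]), 't': array([-0.00159711,  0.55328879,  0.96794887])}
{'time': 0.1, 'joint_positions': array([ 1.19741496,  0.33277625, -0.06469272,  1.46083228,  0.02162991,
        1.3499431 , -0.08847593]), 'joint_vel': array([ 4.00284408e-04, -2.51346915e-05, -1.90053299e-04, -1.73555504e-03,
        8.49993663e-04,  1.56884853e-03,  2.04506308e-04]), 'joint_torque': array([ 1.42712401e-03, -6.24547148e+01,  2.47092394e-02, -3.90719461e+01,
       -6.14312128e-02,  3.65193968e-02,  4.49815775e-05]), 'ee_pos': array([ 0.21464203, -0.58664095,  0.24086571]), 'eef_rot': array([ 8.19655729e-01, -5.72856080e-01, -5.42040757e-04, -3.23798268e-04]), 'ft_force': array([ 0.50069374, -0.03504537,  0.28536974]), 'torque': array([-0.00070565,  0.0190059 ,  0.02812311]), 'width': 0.08729507274252792}
```

View pics/top0.png

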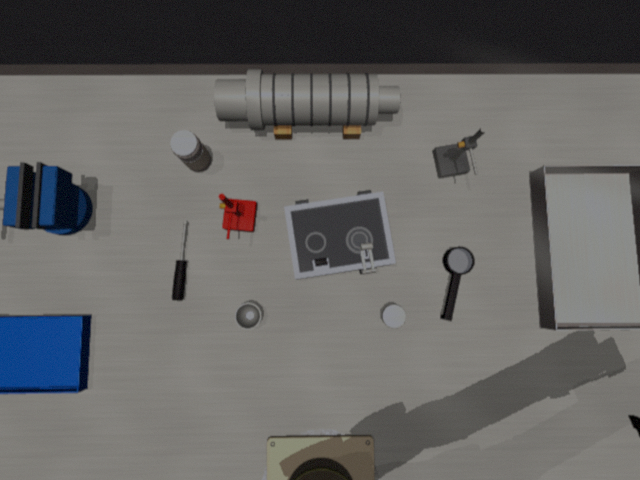

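View pics/side0.png

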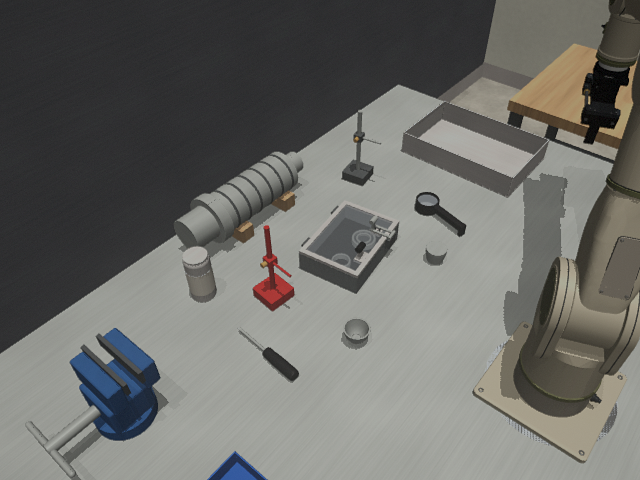

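Run:
```python
import cv2,numpy as np
t=cv2.imread("pics/top0.png");s=cv2.imread("pics/side0.png")
def crop(im,x,y,w,h,k):
    c=cv2.resize(im[y:y+h,x:x+w],None,fx=k,fy=k,interpolation=cv2.INTER_CUBIC)
    c=cv2.convertScaleAbs(c,alpha=1.4,beta=15)
    for i in range(0,w,10): cv2.line(c,(i*k,0),(i*k,5+5*((x+i)%50==0)),(0,0,255),1); 
    for j in range(0,h,10): cv2.line(c,(0,j*k),(5+5*((y+j)%50==0),j*k),(0,0,255),1)
    return c
cv2.imwrite("pics/c1.png",crop(t,280,180,120,100,6))
a=crop(t,430,120,60,100,4);b=crop(t,430,230,60,100,4)
g=crop(s,330,100,60,100,6)
g=g[:600]
o=np.zeros((600,800,3),np.uint8)
o[:400,:240]=a; o[:400,240:480]=b; 
o[:500,480:780]=crop(s,335,100,60,100,5)
cv2.imwrite("pics/c2.png",o)
```

```text
(no output)
```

View pics/c1.png

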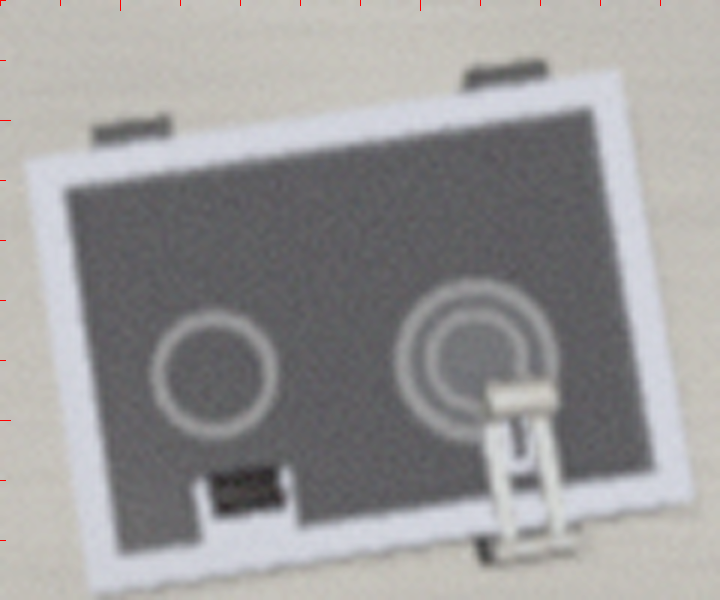

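View pics/c2.png

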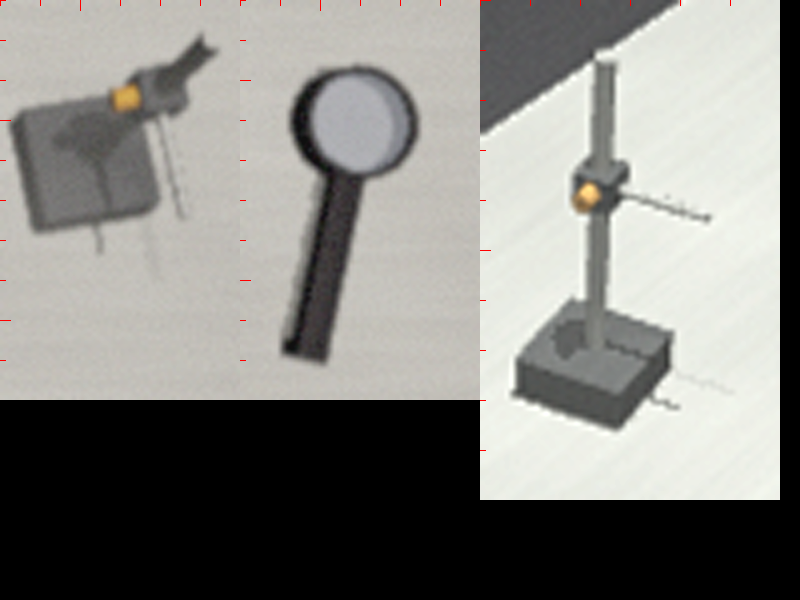

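```bash
cat > h.py <<'E'
from bench import *
import numpy as np, cv2
from scipy.spatial.transform import Rotation as Ro
C={n:get_calibration(n) for n in("side","top")}
def ray(n,u,v):
    c=C[n]; d=c["R"].T@np.array([(u-c["cx"])/c["fx"],(v-c["cy"])/c["fy"],1]); return -c["R"].T@c["t"],d
def atz(n,u,v,z):
    o,d=ray(n,u,v); return o+d*(z-o[2])/d[2]
def tri(p,q):
    (a,d),(b,e)=ray("top",*p),ray("side",*q)
    k=np.linalg.lstsq(np.c_[d,-e],b-a,rcond=None)[0]; x,y=a+d*k[0],b+e*k[1]
    return (x+y)/2,np.linalg.norm(x-y)
def proj(n,X):
    c=C[n]; p=c["R"]@np.array(X)+c["t"]; return np.array([c["fx"]*p[0]/p[2]+c["cx"],c["fy"]*p[1]/p[2]+c["cy"]])
def togo(pos,R):
    "shift in tool axes, and turn, from the present pose to pos,R"
    s=read_state(); R0=Ro.from_quat(s["eef_rot"])
    return (R0.inv().apply(np.array(pos)-s["ee_pos"])).round(4),(R0.inv()*R).as_rotvec().round(4)
def down(yaw):
    "tool pointing down, jaw axis (tool x) at yaw"
    c,s=np.cos(yaw),np.sin(yaw); return Ro.from_matrix(np.array([[c,s,0],[s,-c,0],[0,0,-1]]).T)
E
python3 - <<'E'
from h import *
np.set_printoptions(precision=4,suppress=True)
f=lambda x,y:(280+x/6,180+y/6)
k=[atz("top",*f(*p),.064) for p in((25,158),(620,72),(692,497),(92,592))]
print(np.array(k)); print("lens",[np.linalg.norm(k[i]-k[i-1]) for i in range(4)])
yv=(k[0]-k[1])+(k[3]-k[2]); print("yaw",np.arctan2(-yv[0],yv[1])); xv=(k[0]-k[3])+(k[1]-k[2]);print("yawx",np.arctan2(xv[1],xv[0]))
print("ctr",np.mean(k,0))
print("bearing",atz("top",*f(476,361),.026),"spacer",atz("top",*f(214,374),.026))
print("handle",atz("top",*f(248,488),.0995),"grip",atz("top",*f(522,398),.099))
L=atz("top",430+115/4,230+122/4,.034);E=atz("top",430+65/4,230+354/4,.033)
print("loupe",L,"end",E,np.linalg.norm(L-E)); d=L-E;print("lyaw",np.arctan2(d[1],d[0]))
print("tip",tri((430+181/4,120+217/4),(381,143.6)))
E
```

```text
[[ 0.6115  0.0721  0.064 ]
 [ 0.6418 -0.1455  0.064 ]
 [ 0.486  -0.167   0.064 ]
 [ 0.4542  0.0484  0.064 ]]
lens [np.float64(0.159027190422339), np.float64(0.21974010570600508), np.float64(0.1573174429280081), np.float64(0.21770808987489507)]
yaw 0.14231237626335105
yawx 0.14340592010378733
ctr [ 0.5484 -0.048   0.064 ]
bearing [ 0.5401 -0.0943  0.026 ] spacer [0.5361 0.004  0.026 ]
handle [ 0.4884 -0.0069  0.0995] grip [ 0.5188 -0.1024  0.099 ]
loupe [ 0.4916 -0.3143  0.034 ] end [ 0.3647 -0.2808  0.033 ] 0.13126666352826355
lyaw -0.25864232218197186
tip (array([ 0.6619, -0.325 ,  0.1336]), np.float64(0.0007605435244256137))
```

Run:
```python
from h import *
print(togo([.5188,-.1024,.16],down(-np.pi/2+.142)))
```

```text
(array([-0.3501, -0.4521,  0.0813]), array([2.000e-04, 1.200e-03, 2.088e-01]))
```

>>> step_arm(commands=[[-0.029,-0.037,0,0,0,0],[-0.029,-0.037,0,0,0,0],[-0.029,-0.037,0,0,0,0],[-0.029,-0.037,0,0,0,0],[-0.029,-0.037,0,0,0,0],[-0.029,-0.037,0,0,0,0],[-0.029,-0.037,0,0,0,0],[-0.029,-0.037,0,0,0,0],[-0.029,-0.037,0,0,0,0],[-0.029,-0.037,0,0,0,0],[-0.029,-0.037,0,0,0,0.1],[-0.029,-0.037,0,0,0,0.1]], gripper=1, grip_force=12)

```text
time: 1.3
ee_pos: [0.5164, -0.1084, 0.2416]
eef_rot: [0.757, -0.653, 0.0, 0.0]
ft_force: [0.1, -0.7, 0.6]
width: 0.0872
```

>>> step_arm(commands=[[0,0,0.02,0,0,0],[0,0,0.02,0,0,0],[0,0,0,0,0,0],[0,0,0,0,0,0],[0,0,0,0,0,0]])

```text
time: 1.8
ee_pos: [0.5164, -0.1106, 0.2027]
eef_rot: [0.758, -0.652, 0.001, -0.0]
ft_force: [0.3, 0.5, 0.9]
width: 0.0872
```

Run:
```python
from h import *
print(togo([.5188,-.1024,.095],down(-np.pi/2+.142)))
print(read_state()["ft_force"],read_state()["time"])
```

```text
(array([-0.0078, -0.0034,  0.1077]), array([-0.0013, -0.0006,  0.0082]))
[0.31610725 0.54205684 0.93312588] 1.8
```

>>> step_arm(commands=[[-0.004,-0.002,0.02,0,0,0.008],[-0.004,-0.0015,0.02,0,0,0],[0,0,0.02,0,0,0],[0,0,0.02,0,0,0],[0,0,0.015,0,0,0],[0,0,0.012,0,0,0],[0,0,0,0,0,0],[0,0,0,0,0,0]])

```text
time: 2.6
ee_pos: [0.5187, -0.1019, 0.0952]
eef_rot: [0.756, -0.655, 0.0, -0.0]
ft_force: [-0.2, -0.2, 0.1]
width: 0.0871
```

>>> step_arm(commands=[[0,0,0,0,0,0],[0,0,0,0,0,0],[0,0,0,0,0,0],[0,0,0,0,0,0],[0,0,0,0,0,0],[0,0,0,0,0,0],[0,0,0,0,0,0],[0,0,0,0,0,0]], gripper=0)

```text
time: 3.4
ee_pos: [0.5183, -0.1018, 0.0945]
eef_rot: [0.756, -0.655, 0.0, 0.0]
ft_force: [-0.5, -0.6, -0.7]
width: 0.0308
```

Run:
```python
from h import *
s=read_state();print(s["ee_pos"],s["width"],s["ft_force"])
a=cv2.resize(camera("top")[170:300,270:410],None,fx=4,fy=4,interpolation=2)
b=cv2.resize(camera("side")[150:300,280:430],None,fx=4,fy=4,interpolation=2)
cv2.imwrite("pics/g1.png",cv2.resize(np.hstack([a[:520],b[:520]]),(800,360))[:,:,::-1])
r=np.hypot(51,26);f0=np.arctan2(26,51);p=None
for t in np.linspace(0,2.0,17):
    q=r*np.array([-np.cos(f0+t),-np.sin(f0+t)])
    if p is not None: print(round(t,2),(q-p).round(1))
    p=q
```

```text
[ 0.51833003 -0.10184615  0.09453905] 0.030818397146231125 [-0.47669536 -0.55894997 -0.6819153 ]
0.12 [ 3.6 -6.2]
0.25 [ 4.4 -5.7]
0.38 [ 5.  -5.1]
0.5 [ 5.6 -4.4]
0.62 [ 6.1 -3.7]
0.75 [ 6.6 -2.9]
0.88 [ 6.9 -2. ]
1.0 [ 7.1 -1.2]
1.12 [ 7.1 -0.3]
1.25 [7.1 0.6]
1.38 [7.  1.5]
1.5 [6.7 2.4]
1.62 [6.4 3.2]
1.75 [5.9 4. ]
1.88 [5.4 4.7]
2.0 [4.8 5.3]
```

View pics/g1.png

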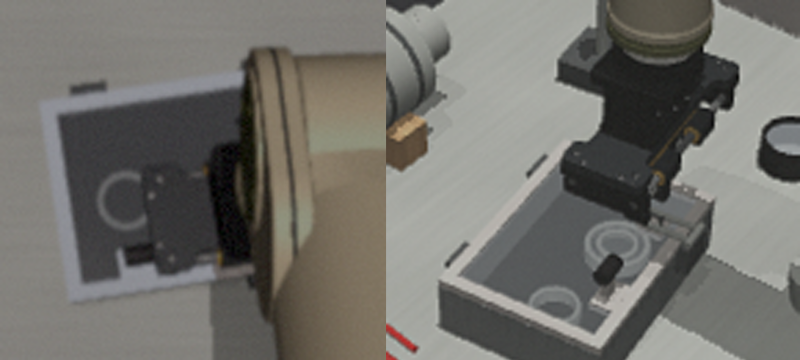

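The bar end is between the fingers at about (650,205) in the side view; the fingers were still closing.

>>> step_arm(commands=[[0,0,0,0,0,0],[0,0,0,0,0,0],[0,0,0,0,0,0],[0,0,0,0,0,0]])

```text
time: 3.9
ee_pos: [0.5183, -0.1009, 0.0945]
eef_rot: [0.756, -0.655, -0.0, -0.0]
ft_force: [-1.5, 5.7, 1.7]
width: 0.0237
```

>>> step_arm(commands=[[0,0.0036,-0.0062,0,0,0],[0,0.0044,-0.0057,0,0,0],[0,0.005,-0.0051,0,0,0],[0,0.0056,-0.0044,0,0,0],[0,0.0061,-0.0037,0,0,0],[0,0.0066,-0.0029,0,0,0],[0,0.0069,-0.002,0,0,0],[0,0.0071,-0.0012,0,0,0]])

```text
time: 4.7
ee_pos: [0.4734, -0.1075, 0.1261]
eef_rot: [0.756, -0.655, -0.0, -0.0]
ft_force: [0.7, 7.0, -1.5]
width: 0.0239
```

>>> step_arm(commands=[[0,0.0071,-0.0003,0,0,0],[0,0.0071,0.0006,0,0,0],[0,0.007,0.0015,0,0,0],[0,0.0067,0.0024,0,0,0],[0,0.0064,0.0032,0,0,0],[0,0.0059,0.004,0,0,0],[0,0.0054,0.0047,0,0,0],[0,0.0048,0.0053,0,0,0],[0,0,0,0,0,0]])

```text
time: 5.6
ee_pos: [0.4227, -0.115, 0.104]
eef_rot: [0.756, -0.655, -0.001, 0.0]
ft_force: [-0.8, 5.8, 1.1]
width: 0.0237
```

>>> step_arm(commands=[[0,0,0,0,0,0],[0,0,0,0,0,0],[0,0,0,0,0,0],[0,0,0,0,0,0],[0,0,0,0,0,0]], gripper=0.6)

```text
time: 6.1
ee_pos: [0.4236, -0.1156, 0.1044]
eef_rot: [0.756, -0.655, 0.0, 0.0]
ft_force: [0.6, -0.2, -0.3]
width: 0.0502
```

>>> step_arm(commands=[[0,0,-0.02,0,0,0],[0,0,-0.03,0,0,0],[0,0,-0.03,0,0,0],[-0.025,0,-0.01,0,0,0],[-0.035,0,0,0,0,0],[-0.035,0,0,0,0,0],[0,0,0,0,0,0]], gripper=1)

```text
time: 6.8
ee_pos: [0.4098, -0.0176, 0.1947]
eef_rot: [0.758, -0.653, 0.0, -0.0]
ft_force: [-0.3, -0.6, 0.8]
width: 0.0865
```

Run:
```python
from h import *
s=read_state();print(s["time"],s["ee_pos"],s["width"],s["ft_force"])
print(togo([.4878,-.0066,.0945],down(-np.pi/2+.142)))
b=cv2.resize(camera("side")[150:300,270:470],None,fx=4,fy=4,interpolation=2)
cv2.imwrite("pics/g2.png",b[:,:,::-1])
```

```text
6.8 [ 0.40980957 -0.01756648  0.19473112] 0.08647601120385864 [-0.3119662  -0.61961528  0.77368761]
(array([ 0.0006, -0.0787,  0.1003]), array([-0.0008, -0.0004,  0.0063]))
```

View pics/g2.png

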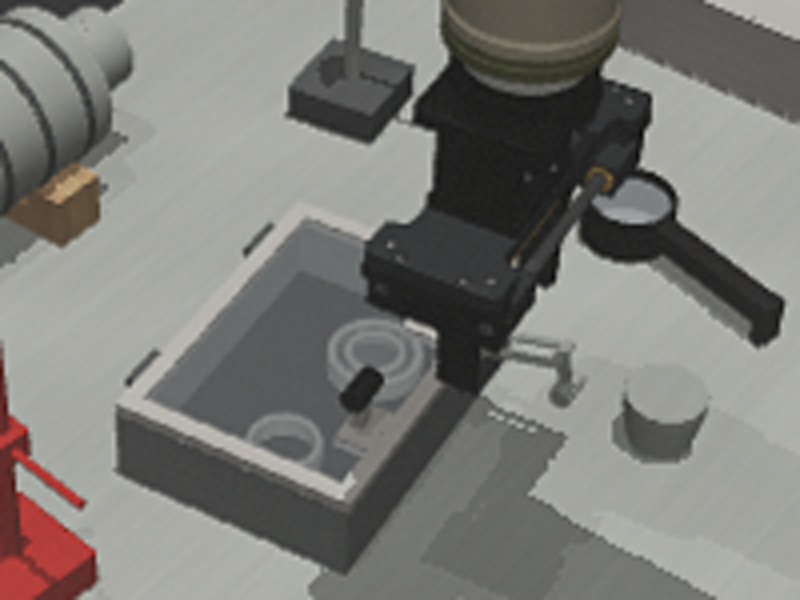

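The hasp hangs out in front, with its grip near (565,385), off the catch; the lid is still shut and its handle is at (360,390).

>>> step_arm(commands=[[0,-0.025,0,0,0,0.006],[0,-0.03,0,0,0,0],[0,-0.024,0.02,0,0,0],[0,0,0.03,0,0,0],[0,0,0.03,0,0,0],[0,0,0.018,0,0,0],[0,0,0,0,0,0]])

```text
time: 7.55
ee_pos: [0.4867, -0.0117, 0.0937]
eef_rot: [0.753, -0.658, -0.002, 0.001]
ft_force: [0.1, -0.3, -0.4]
width: 0.0869
```

>>> step_arm(commands=[[0,0,0,0,0,0],[0,0,0,0,0,0],[0,0,0,0,0,0],[0,0,0,0,0,0],[0,0,0,0,0,0],[0,0,0,0,0,0],[0,0,0,0,0,0],[0,0,0,0,0,0],[0,0,0,0,0,0],[0,0,0,0,0,0],[0,0,0,0,0,0],[0,0,0,0,0,0]], gripper=0, grip_force=20)

```text
time: 8.75
ee_pos: [0.4876, -0.0045, 0.0963]
eef_rot: [0.755, -0.655, -0.003, -0.002]
ft_force: [-5.1, 21.3, 3.1]
width: 0.0254
```

Run:
```python
import numpy as np
p=None
for t in np.linspace(0,1.6,17):
    q=np.array([138*np.cos(t)-36*np.sin(t),-36*np.cos(t)-138*np.sin(t)])
    if p is not None: print(round(t,2),(q-p).round(1))
    p=q
```

```text
0.1 [ -4.3 -13.6]
0.2 [ -5.6 -13.1]
0.3 [ -6.9 -12.5]
0.4 [ -8.1 -11.7]
0.5 [ -9.2 -10.9]
0.6 [-10.3  -9.9]
0.7 [-11.2  -8.8]
0.8 [-12.   -7.6]
0.9 [-12.7  -6.4]
1.0 [-13.3  -5.1]
1.1 [-13.8  -3.7]
1.2 [-14.1  -2.4]
1.3 [-14.2  -0.9]
1.4 [-14.2   0.5]
1.5 [-14.1   1.9]
1.6 [-13.9   3.3]
```

>>> step_arm(commands=[[-0.003,0,0,0,0,0],[0,0,0,0,0,0],[0,0,0,0,0,0]])

```text
time: 9.05
ee_pos: [0.4875, -0.0044, 0.0963]
eef_rot: [0.755, -0.656, -0.001, -0.001]
ft_force: [-2.8, 11.4, 1.9]
width: 0.0259
```

>>> step_arm(commands=[[-0.003,-0.0043,-0.0136,0,0,0],[0,-0.0056,-0.0131,0,0,0],[0,-0.0069,-0.0125,0,0,0],[0,-0.0081,-0.0117,0,0,0]])

```text
time: 9.45
ee_pos: [0.5122, -0.0006, 0.1482]
eef_rot: [0.754, -0.657, -0.0, 0.0]
ft_force: [0.8, 3.0, -7.9]
width: 0.0261
```

>>> step_arm(commands=[[0,-0.0092,-0.0109,0,0,0],[0,-0.0103,-0.0099,0,0,0],[0,-0.0112,-0.0088,0,0,0],[0,-0.012,-0.0076,0,0,0],[0,-0.0127,-0.0064,0,0,0],[0,-0.0133,-0.0051,0,0,0]])

```text
time: 10.05
ee_pos: [0.5802, 0.0094, 0.1969]
eef_rot: [0.754, -0.657, -0.001, 0.0]
ft_force: [-3.4, 4.3, -2.8]
width: 0.0258
```

>>> step_arm(commands=[[0,-0.0138,-0.0037,0,0,0],[0,-0.0141,-0.0024,0,0,0],[0,-0.0142,-0.0009,0,0,0],[0,-0.0142,0.0005,0,0,0],[0,-0.0141,0.0019,0,0,0],[0,-0.0139,0.0033,0,0,0],[0,0,0,0,0,0],[0,0,0,0,0,0],[0,0,0,0,0,0]])

```text
time: 10.95
ee_pos: [0.6648, 0.0219, 0.1989]
eef_rot: [0.754, -0.657, 0.0, -0.002]
ft_force: [0.8, 6.2, 1.7]
width: 0.0258
```

Run:
```python
from h import *
p=read_state()["ee_pos"][:3]; a=.142
h=np.array([.5484+.083*np.cos(a),-.048+.083*np.sin(a)])
r=(p[:2]-h)@[np.cos(a),np.sin(a)]; z=p[2]-.0555
t=np.arctan2(36,-138)-np.arctan2(z,r); print(r,z,np.hypot(r,z),"lid angle",t, read_state()["ft_force"])
b=cv2.resize(camera("side")[100:250,290:490],None,fx=4,fy=4,interpolation=2)
cv2.imwrite("pics/g3.png",b[:,:,::-1])
```

```text
0.04214421649385911 0.14340278047822602 0.1494673624333003 lid angle 1.6014531039710524 [0.8488115  6.21187506 1.69377076]
```

View pics/g3.png

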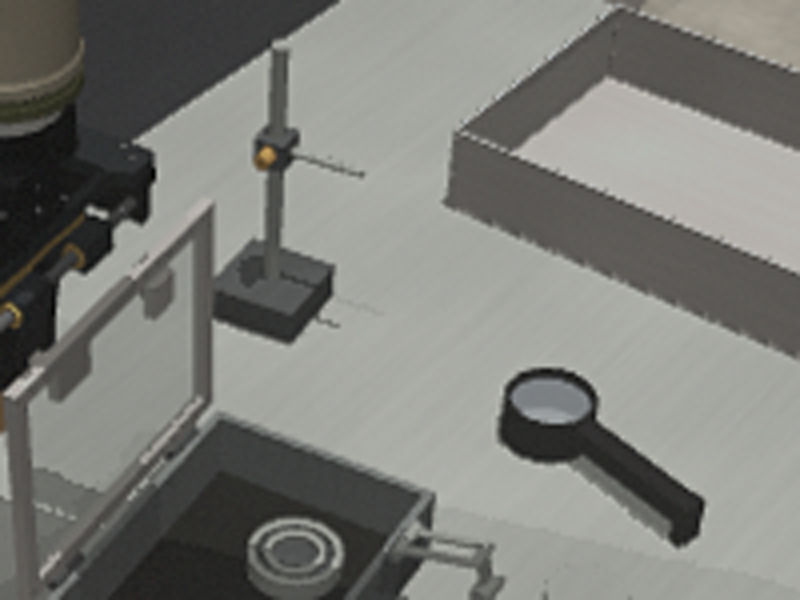

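The lid stands upright (1.60 rad by arm kinematics); the hasp hangs out, and the bearing is untouched near (295,555).

>>> step_arm(commands=[[0,0,0,0,0,0],[0,0,0,0,0,0],[0,0,0,0,0,0],[0,0,0,0,0,0],[0,0,0,0,0,0],[0,0,0,0,0,0],[0,0,0,0,0,0]], gripper=0.9)

```text
time: 11.7
ee_pos: [0.6637, 0.0196, 0.1972]
eef_rot: [0.754, -0.657, 0.0, 0.0]
ft_force: [-0.1, -0.2, 0.1]
width: 0.0731
```

>>> step_arm(commands=[[0,0,-0.02,0,0,0],[0,0,-0.03,0,0,0],[0,0,-0.03,0,0,0],[0,0,-0.03,0,0,0],[0,0,0,0,0,0],[0,0,0,0,0,0]])

```text
time: 12.3
ee_pos: [0.6639, 0.0198, 0.3076]
eef_rot: [0.754, -0.657, 0.0, -0.0]
ft_force: [0.1, 0.6, -1.1]
width: 0.0782
```

Run:
```python
from h import *
print(read_state()["ee_pos"],togo([.424,-.2964,.12],down(-np.pi/2-.259)))
```

```text
[0.66391328 0.01984404 0.30759992] (array([0.2805, 0.281 , 0.1874]), array([-1.100e-03, -1.000e-04,  3.959e-01]))
```

>>> step_arm(commands=[[0.028,0.028,0,0,0,0],[0.028,0.028,0,0,0,0],[0.028,0.028,0,0,0,0],[0.028,0.028,0,0,0,0],[0.028,0.028,0,0,0,0],[0.028,0.028,0,0,0,0],[0.028,0.028,0,0,0,0],[0.028,0.028,0,0,0,0],[0.028,0.028,0,0,0,0],[0.028,0.028,0,0,0,0]], gripper=0.8)

```text
time: 13.3
ee_pos: [0.4227, -0.2969, 0.306]
eef_rot: [0.754, -0.657, -0.001, 0.0]
ft_force: [1.0, -0.2, -0.4]
width: 0.0694
```

>>> step_arm(commands=[[0,0,0.03,0,0,0.099],[0,0,0.04,0,0,0.099],[0,0,0.04,0,0,0.099],[0,0,0.04,0,0,0.099],[0,0,0.03,0,0,0],[0,0,0,0,0,0],[0,0,0,0,0,0],[0,0,0,0,0,0]])

```text
time: 14.1
ee_pos: [0.4253, -0.2963, 0.1289]
eef_rot: [-0.61, 0.792, -0.001, 0.0]
ft_force: [-0.2, -0.3, 0.5]
width: 0.0698
```

Run:
```python
from h import *
print(read_state()["ee_pos"],togo([.424,-.2964,.025],down(-np.pi/2-.259)))
```

```text
[ 0.42533466 -0.29631705  0.12891476] (array([0.0003, 0.0015, 0.1039]), array([-0.0021, -0.0008,  0.    ]))
```

>>> step_arm(commands=[[0,0.0015,0.03,0,0,0],[0,0,0.03,0,0,0],[0,0,0.025,0,0,0],[0,0,0.018,0,0,0],[0,0,0,0,0,0],[0,0,0,0,0,0]])

```text
time: 14.7
ee_pos: [0.424, -0.296, 0.0258]
eef_rot: [-0.61, 0.793, -0.001, 0.0]
ft_force: [-0.0, 0.9, 0.7]
width: 0.0694
```

>>> step_arm(commands=[[0,0,0,0,0,0],[0,0,0,0,0,0],[0,0,0,0,0,0],[0,0,0,0,0,0],[0,0,0,0,0,0],[0,0,0,0,0,0],[0,0,0,0,0,0],[0,0,0,0,0,0],[0,0,0,0,0,0],[0,0,0,0,0,0],[0,0,0,0,0,0]], gripper=0, grip_force=35)

```text
time: 15.8
ee_pos: [0.4231, -0.2955, 0.0242]
eef_rot: [-0.61, 0.793, -0.0, -0.0]
ft_force: [0.3, -0.7, 0.1]
width: 0.0175
```

>>> step_arm(commands=[[0,0,-0.015,0,0,0],[0,0,-0.025,0,0,0],[0,0,-0.03,0,0,0],[0,0,-0.03,0,0,0],[0,0,-0.03,0,0,0],[0,0,-0.02,0,0,0],[0,0,0,0,0,0],[0,0,0,0,0,0],[0,0,0,0,0,0]])

```text
time: 16.7
ee_pos: [0.4225, -0.295, 0.1733]
eef_rot: [-0.61, 0.793, 0.001, -0.0]
ft_force: [0.4, 0.5, -1.7]
width: 0.0174
```

Run:
```python
from h import *
a=0.1
print(read_state()["ee_pos"],read_state()["width"],togo([.540-.0705*np.cos(a),-.0943-.0705*np.sin(a),.16],down(-np.pi/2+a)))
```

```text
[ 0.42246274 -0.29504865  0.17326217] 0.017362895303879106 (array([-0.1994,  0.0038,  0.0134]), array([ 0.0015,  0.0009, -0.3591]))
```

>>> step_arm(commands=[[-0.02,0,0,0,0,0],[-0.03,0,0,0,0,0],[-0.03,0,0,0,0,0],[-0.03,0.002,0,0,0,0],[-0.03,0.002,0,0,0,0],[-0.03,0,0,0,0,0],[-0.03,0,0,0,0,0],[0,0,0,0,0,-0.09],[0,0,0,0,0,-0.09],[0,0,0,0,0,-0.09],[0,0,0,0,0,-0.09],[0,0,0,0,0,0]])

```text
time: 17.9
ee_pos: [0.4698, -0.1009, 0.1732]
eef_rot: [0.742, -0.67, -0.001, 0.0]
ft_force: [-0.1, -0.3, -1.0]
width: 0.0176
```

>>> step_arm(commands=[[0,0,0,0,0,0],[0,0,0,0,0,0]])

```text
time: 18.1
ee_pos: [0.4703, -0.1011, 0.1739]
eef_rot: [0.741, -0.671, -0.0, 0.0]
ft_force: [0.8, 0.8, -2.2]
width: 0.0176
```

Run:
```python
from h import *
a=0.1
print(read_state()["ee_pos"],read_state()["width"],togo([.540-.0705*np.cos(a),-.0943-.0705*np.sin(a),.134],down(-np.pi/2+a)))
```

```text
[ 0.47027137 -0.10107443  0.17387311] 0.017598260717260648 (array([0.0002, 0.0004, 0.0399]), array([ 0.0006,  0.0003, -0.0013]))
```

>>> step_arm(commands=[[0,0,0.012,0,0,0],[0,0,0.014,0,0,0],[0,0,0.01,0,0,0],[0,0,0.004,0,0,0],[0,0,0,0,0,0],[0,0,0,0,0,0],[0,0,0,0,0,0],[0,0,0,0,0,0]])

```text
time: 18.9
ee_pos: [0.4708, -0.1012, 0.1346]
eef_rot: [0.742, -0.671, 0.0, -0.0]
ft_force: [0.1, -0.4, -1.5]
width: 0.0174
```

Run:
```python
from h import *
s=read_state();p=s["ee_pos"];R=Ro.from_quat(s["eef_rot"]).as_matrix()
print(p,R[:,2],"lens est",p-.0705*R[:,1]-[0,0,.0005])
t=camera("top");cv2.imwrite("pics/f_top.png",t[:,:,::-1]);v=camera("side");cv2.imwrite("pics/f_side.png",v[:,:,::-1])
f=lambda im,x,y,w,h,k:cv2.resize(im[y:y+h,x:x+w],None,fx=k,fy=k,interpolation=2)
cv2.imwrite("pics/f1.png",np.hstack([f(t,280,170,100,150,4),f(v,330,130,100,150,4)])[:,:,::-1])
print([proj("side",X) for X in([.54,-.0943,.150],[.54,-.0943,.026])],proj("top",[.54,-.0943,.144]))
```

```text
[ 0.47075842 -0.10116771  0.13464357] [ 7.53942370e-04 -3.31295929e-04 -9.99999661e-01] lens est [ 0.5409012  -0.09407982  0.13419411]
[array([366.6273573 , 198.71958217]), array([364.60290899, 236.30727246])] [365.35844782 233.50402643]
```

View pics/f1.png

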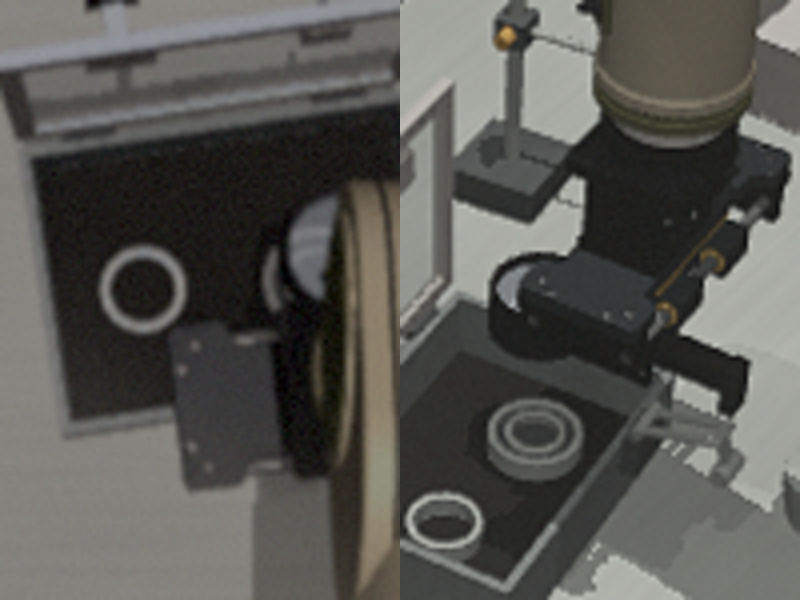

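The side view shows the barrel directly above the bearing (bearing top at image (364,237.5), predicted (364.6,236.3)). The lid and hasp are open and nothing touches the loupe. One last check for droop.

Run:
```python
from h import *
s=read_state();p=s["ee_pos"];R=Ro.from_quat(s["eef_rot"]).as_matrix();y=R[:,1];x=R[:,0]
e=p+.0655*y; f=lambda X:(proj("side",X)-[330,130])*4+[400,0]
print("end top corners",f(e+.009*x+[0,0,.009]),f(e-.009*x+[0,0,.009]),"foot bottom",f(e-.009*x-[0,0,.024]))
l=p-.0705*y; print("barrel top near(-x dir)",f(l+[0,0,.01]),"leftmost",f(l+.032*R@[-.6,-.8,0]+[0,0,.01]), "bottom front",f(l+[0,0,-.024]))
```

```text
end top corners [755.30761695 357.49800553] [740.93869182 375.02827512] foot bottom [735.19174521 416.94273048]
barrel top near(-x dir) [544.86729024 281.51694778] leftmost [491.66187886 283.67332169] bottom front [542.58064903 324.38272273]
```

```bash
python3 -c "
from bench import *
s=read_state();print(s['time'],s['ee_pos'],s['width'],abs(s['joint_vel']).max());close_job()"
```

```text
19.0 [ 0.47064795 -0.10118236  0.13452267] 0.017635550129346804 0.0035843012941508953
the job is handed in; nothing more can be done
```

I swung the hasp back off its catch, raised the lid until it stood by itself, and picked up the loupe by its handle. It was being held level over the bearing when I handed the job in at 19.0 s. The hand-in reported no verdict.

What the last checks showed:

| Check | Estimate | Wanted |
|---|---|---|
| Lens position sideways | (0.541, -0.094) | bearing axis at (0.540, -0.094), within 15 mm |
| Lens height | 0.134 m | pointer tip at 0.1336 m, within 7 mm |
| Lid angle (from arm position, before release) | 1.60 rad | above 1.35 rad |
| Grip | fingers 17.6 mm apart on the 18 mm handle | held |

- **Pictures:** The last side view shows the barrel above the bearing. The hasp hangs out in front, the lid is upright, and the bearing and spacer are in place.
- **Level:** The handle end and foot lie within about 2 pixels of where a level loupe would put them.
- **Disagreements:** The bearing's image position was off its prediction by about 1.5 pixels, roughly 3–4 mm and within tolerance. No check failed.
- **Lid handle:** Closing on it pushed the tool sideways with about 21 N. I shifted the tool to relieve this before lifting.

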